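# Put the setting rings back in their fitted case

### The arm

A 6-joint arm with a two-finger parallel gripper is mounted at the origin on the work surface. World frame = base frame: x ahead of the robot, y to its left, z up, the work surface at z = 0. Lengths are in m, angles in degrees, forces in N, time in s.
With the tool pointing down it reaches from about 0.375 to 0.75 m from the base axis. Payload 9 kg.
Tool frame: the origin (TCP) lies where the fingers leave the gripper's body, on its centre line; the fingertips stand 73 mm ahead of it and the grasp point (between the pads) lies 54 mm ahead of it (robot.tip_reach is the distance from the TCP to the fingertips, in m); z points along the fingers, y is the line along which they close (so a half turn about z gives the same grasp; the last joint's range is limited). The gripper opens to 85 mm and grips with 20 to 120 N. Pads are 22 mm wide; open, the fingers measure 114 mm over their backs; the gripper's body (76 mm by 85 mm) begins 54 mm behind the grasp point. The pads swing forward as they close: fully open they stand 13 mm farther back than shut.
Start: joints at [54.792, 5.964, 5.575, 89.605, 0, 77.527], TCP at [0.232, 0.553, 0.304] pointing down, gripper open.
Joint ranges: [-171.21, 171.21], [-48.23, 106.86], [-62.78, 66.21], [-105.2, 120.99], [-86.42, 89.51], [-180, 180]. Speed limits (degrees/s): [127.2, 127.2, 147.25, 180, 180, 180].

### API

Orientations are given as [roll, pitch, yaw] about the fixed x, y, z axes, in that order (R = Rz(yaw) Ry(pitch) Rx(roll)).
In Python, from plant import robot gives the robot as it stands. Calls block until the motion is done:
- robot.move_pose(position, orientation): joint-space move of the TCP to a pose.
- robot.line_to(position, vel=0.15, rotation=None, guard=None): straight line of the TCP; rotation=None keeps the orientation; vel is the mean speed in m/s. With guard (N) it stops when the force on the tool has changed by that much, and returns True; else False.
- robot.goto_joints(angles): joint-space move.
- robot.set_gripper(opening): finger opening in m; the grip force is fixed at half the most; returns when the fingers have stopped.
- robot.pause(seconds).
- robot.ik(position, orientation): joint angles nearest the present ones, or None.
- robot.observe(): the state.
- robot.grab_frame(name): name is "scene" or "top"; returns the picture (384x512x3 uint8, blue, green, red); there is no depth.
- robot.get_calibration(name): a dict with "vertical_fov" (degrees; the focal length in pixels is half the picture's height over the tangent of half this angle, whatever the lens; pixels are square), "cx", "cy" (the principal point, pixels), "rvec" (rotation vector, rad) and "tvec" (3), from world to camera coordinates, as OpenCV has them. Camera axes: x right, y down, z forward; pixel columns grow to the right and rows downward; lengths in m; the calibration is good to about 2 mm. A picture is of the moment at which its call begins. get_calibration takes no time and is no camera call.
A pose or a line that the arm cannot do raises robot.IKError and nothing moves.
- robot.job_done(): hands the job in; it is judged then, once.
The state is a dict: "time": time; "q": joint angles; "qvel": joint speeds; "joint_torque": joint torques, N m; "tool_pos": TCP position; "tcp_rot": TCP orientation; "ft_force": force on the tool from outside, world axes, zero at the start; "torque": the same for the moment, N m; "gripper_width": finger opening in m; "gripper_force": force on a finger pad.
Only numpy, scipy, OpenCV 4.12 (cv2) and the standard library are available. Lean on these libraries where they do the work, as an engineer would, in place of code of your own. Each camera call takes 0.05 s, during which the arm holds its last target. There are 200 camera calls.

### The job

Put the four steel setting rings away in the open wooden case: lay each one flat and fully down in the round pocket cut for its size, the smallest ring in the smallest pocket and so on up to the largest. They are precision gauges, so set them down rather than dropping them. The ball bearing and the thin-walled spacer sleeve are parts waiting to be measured: leave them lying where they are.

Things in the scene. Friction and masses are not known exactly. Their poses are not given: they have to be found in the camera images.
- ring28: The smallest setting ring: a loose, thick-walled plain steel ring lying flat on the table, outer diameter 28 mm, bore 10 mm, 16 mm high, with a darker knurled band round its waist. Origin: centre of its underside; z is its axis, up. Belongs in nest28.
- ring38: The second smallest setting ring: a loose, thick-walled plain steel ring lying flat on the table, outer diameter 38 mm, bore 16 mm, 18 mm high, with a darker knurled band round its waist. Origin: centre of its underside; z is its axis, up. Belongs in nest38.
- ring49: The second largest setting ring: a loose, thick-walled plain steel ring lying flat on the table, outer diameter 49 mm, bore 24 mm, 20 mm high, with a darker knurled band round its waist. Origin: centre of its underside; z is its axis, up. Belongs in nest49.
- ring60: The largest setting ring: a loose, thick-walled plain steel ring lying flat on the table, outer diameter 60 mm, bore 34 mm, 22 mm high, with a darker knurled band round its waist. Origin: centre of its underside; z is its axis, up. Belongs in nest60.
- nest28: Dark grey block 86 x 86 x 20 mm, the smallest pocket in its top: round, 44 mm across, 8 mm deep (floor 12 mm above the underside), for the 28 mm ring, which stands 8 mm proud in it. Four blocks, order varying, pitch 87 mm, fill a wooden case 106 x 366 mm, lid open flat behind, rims lower. Fixed. Origin: underside centre, 4 mm above the table; z up, y along the row, x across to the lid.
- nest38: Dark grey block 86 x 86 x 20 mm, the second smallest pocket in its top: round, 54 mm across, 8 mm deep (floor 12 mm above the underside), for the 38 mm ring, which stands 10 mm proud in it. Four blocks, order varying, pitch 87 mm, fill a wooden case 106 x 366 mm, lid open flat behind, rims lower. Fixed. Origin: underside centre, 4 mm above the table; z up, y along the row, x across to the lid.
- nest49: Dark grey block 86 x 86 x 20 mm, the second largest pocket in its top: round, 65 mm across, 8 mm deep (floor 12 mm above the underside), for the 49 mm ring, which stands 12 mm proud in it. Four blocks, order varying, pitch 87 mm, fill a wooden case 106 x 366 mm, lid open flat behind, rims lower. Fixed. Origin: underside centre, 4 mm above the table; z up, y along the row, x across to the lid.
- nest60: Dark grey block 86 x 86 x 20 mm, the largest pocket in its top: round, 76 mm across, 8 mm deep (floor 12 mm above the underside), for the 60 mm ring, which stands 14 mm proud in it. Four blocks, order varying, pitch 87 mm, fill a wooden case 106 x 366 mm, lid open flat behind, rims lower. Fixed. Origin: underside centre, 4 mm above the table; z up, y along the row, x across to the lid.
- bearing: A ball bearing, a customer's part that does not belong in the case: outer diameter 52 mm, bore 25 mm, 15 mm high; between its two races balls in a brass-coloured cage are seen. Loose, flat on the table. Origin: centre of its underside, z up.
- sleeve: A thin-walled steel spacer sleeve, a customer's part that does not belong in the case: outer diameter 40 mm, bore 33 mm, 18 mm high. Loose, standing on end on the table. Origin: centre of its underside, z up.
There are look-alikes about, which are no part of the job. Leave any orange or purple look-alike of the ring38 alone. Leave any turquoise look-alike of the ring49 alone.

How it is judged (in metres and radians):
At the end, for the whole second after the job is handed in: Each setting ring lies flat (within 0.1 rad) on the pocket floor of its own nest (underside less than 15.5 mm above the block's underside), within 11 mm of the nest's centre, released and at rest; the bearing and the sleeve are within 20 mm of where they lay (horizontal distance between ring28 and nest28 below 0.011 m and z of ring28 in the frame of nest28 below 0.0155 m and angle between the z axis of ring28 and the z axis of nest28, either way round below 0.1 rad and linear speed of each of ring28, ring38, ring49, ring60 below 0.01 m/s and contact force between each of ring28, ring38, ring49, ring60 and the fingers below 0.05 N and horizontal distance between ring38 and nest38 below 0.011 m and z of ring38 in the frame of nest38 below 0.0155 m and angle between the z axis of ring38 and the z axis of nest38, either way round below 0.1 rad and horizontal distance between ring49 and nest49 below 0.011 m and z of ring49 in the frame of nest49 below 0.0155 m and angle between the z axis of ring49 and the z axis of nest49, either way round below 0.1 rad and horizontal distance between ring60 and nest60 below 0.011 m and z of ring60 in the frame of nest60 below 0.0155 m and angle between the z axis of ring60 and the z axis of nest60, either way round below 0.1 rad and distance of each of bearing, sleeve from where it was at the start of the episode below 0.02 m); the robot touches nothing.
It fails at once if a setting ring is dropped or thrown (it moves at more than 0.7 m/s, the speed of a fall of 25 mm, with no finger on it) ((linear speed of ring28 above 0.7 m/s and contact force between ring28 and the fingers below 0.02 N) or (linear speed of ring38 above 0.7 m/s and contact force between ring38 and the fingers below 0.02 N) or (linear speed of ring49 above 0.7 m/s and contact force between ring49 and the fingers below 0.02 N) or (linear speed of ring60 above 0.7 m/s and contact force between ring60 and the fingers below 0.02 N)).
It fails at once if the ball bearing is moved more than 20 mm from where it lay (distance of bearing from where it was at the start of the episode above 0.02 m).
It fails at once if the spacer sleeve is moved more than 20 mm from where it lay (distance of sleeve from where it was at the start of the episode above 0.02 m).
It also fails if it takes over 102 s, if anything falls off the work surface, if the arm or the gripper's body presses on something with over 40 N, if the wrist force passes 120 N, or if a joint passes its speed limit or range.

## Working session

There is one attempt and no reset: what is moved stays moved. The work goes in short steps, each a Python script; the robot and the scene stay as the last script left them, time stands still between calls to the robot, and variables do not carry over. Pictures are saved under pics/ and viewed, at most 14 in all, crops included, and the job is handed in when it is done.

```bash
ls; mkdir -p pics
python3 - <<'E'
from plant import robot
import cv2
for n in("scene","top"):
    cv2.imwrite(f"pics/{n}0.png",robot.grab_frame(n)); c=robot.get_calibration(n); print(n,c)
    import numpy as np
    R=cv2.Rodrigues(np.array(c["rvec"],float))[0]; print(-R.T@np.array(c["tvec"]).ravel())
print(robot.observe())
E
```

```text
pics
scene {'vertical_fov': 43.23857898087403, 'cx': 251.10754011337852, 'cy': 187.62888616572704, 'rvec': array([ 2.09811396,  0.69155883, -0.37628711]), 'tvec': array([-0.41487726, -0.1383926 ,  1.59211399])}
[ 1.16928964 -0.85015871  0.79755534]
top {'vertical_fov': 43.070151996373276, 'cx': 263.6431937791174, 'cy': 196.49425945638177, 'rvec': array([ 2.17048191, -2.13372318,  0.15497233]), 'tvec': array([-0.01379776,  0.49060831,  1.20925108])}
[ 3.19208850e-01 -2.00577748e-04  1.26541722e+00]
{'time': 0.1, 'q': array([5.47923126e+01, 5.99637790e+00, 5.53142450e+00, 8.96055033e+01,
       1.30278542e-03, 7.75276735e+01]), 'qvel': array([-0.01019182, -0.13386178,  0.08846237, -0.11110291, -0.08608146,
       -0.03397836]), 'joint_torque': array([ 4.73777865e-03, -5.58207750e+01,  5.04719317e+01,  1.30530007e-02,
       -4.14101432e-04,  2.40952448e-05]), 'tool_pos': array([0.23173336, 0.55320702, 0.3031871 ]), 'tcp_rot': array([-1.79931487e+02, -1.64884331e-02,  1.57264628e+02]), 'ft_force': array([0.32229106, 0.54053484, 0.81024681]), 'torque': array([-0.01563529, -0.01595415, -0.02511644]), 'gripper_force': 0.0, 'gripper_width': 0.0854357938977729}
```

View pics/top0.png

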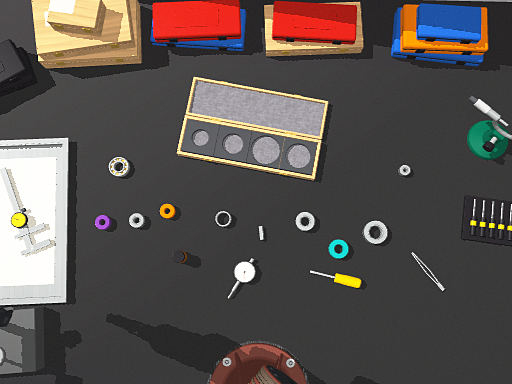

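View pics/scene0.png

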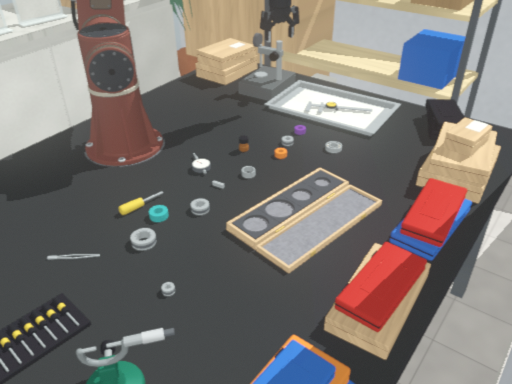

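```bash
cat > h.py <<'E'
import numpy as np, cv2
from plant import robot
def cam(n):
    c=robot.get_calibration(n); f=192/np.tan(np.radians(c["vertical_fov"]/2))
    R=cv2.Rodrigues(np.array(c["rvec"],float))[0]; t=np.array(c["tvec"],float).ravel()
    return f,c["cx"],c["cy"],R,t
def ray(n,p):
    f,cx,cy,R,t=cam(n); d=R.T@np.array([(p[0]-cx)/f,(p[1]-cy)/f,1]); return -R.T@t,d
def onz(n,p,z):
    o,d=ray(n,p); return o+d*(z-o[2])/d[2]
def proj(n,X):
    f,cx,cy,R,t=cam(n); q=R@np.asarray(X,float)+t; return np.array([f*q[0]/q[2]+cx,f*q[1]/q[2]+cy])
def tri(p,q):
    a,u=ray("top",p); b,v=ray("scene",q)
    s=np.linalg.lstsq(np.c_[u,-v],b-a,rcond=None)[0]; A=a+s[0]*u; B=b+s[1]*v
    return (A+B)/2,np.linalg.norm(A-B)
E
python3 - <<'E'
from h import *
T=cv2.imread("pics/top0.png");S=cv2.imread("pics/scene0.png")
P=dict(r28=(404,170),r38=(136,220),r49=(305,221),r60=(375,232),bear=(119,167),slv=(223,218),n28=(201,137),n38=(233,144),n60=(266,150),n49=(298,156),turq=(338,249),orng=(168,211))
rows=[]
tiles=[]
for k,p in P.items():
    X=onz("top",p,.018); q=proj("scene",X); print(k,X.round(3),q.round(0))
    def crop(I,c):
        c=np.round(c).astype(int); a=cv2.copyMakeBorder(I,30,30,30,30,cv2.BORDER_CONSTANT)[c[1]+8:c[1]+52,c[0]+8:c[0]+52]
        return cv2.resize(a,(132,132),interpolation=cv2.INTER_CUBIC)
    tiles.append(np.vstack([crop(T,p),crop(S,q)]))
cv2.imwrite("pics/tiles.png",np.vstack([np.hstack(tiles[:6]),np.hstack(tiles[6:])]))
print(robot.tip_reach)
E
```

```text
r28 [ 0.569 -0.371  0.018] [168. 285.]
r38 [0.426 0.321 0.018] [288. 139.]
r49 [ 0.431 -0.113  0.018] [199. 204.]
r60 [ 0.406 -0.293  0.018] [143. 237.]
bear [0.564 0.373 0.018] [333. 145.]
slv [0.435 0.098 0.018] [248. 170.]
n28 [0.648 0.162 0.018] [322. 184.]
n38 [0.631 0.077 0.018] [301. 196.]
n60 [ 0.616 -0.01   0.018] [279. 210.]
n49 [ 0.602 -0.094  0.018] [255. 225.]
turq [ 0.361 -0.198  0.018] [158. 211.]
orng [0.451 0.24  0.018] [280. 151.]
0.0726
```

View pics/tiles.png

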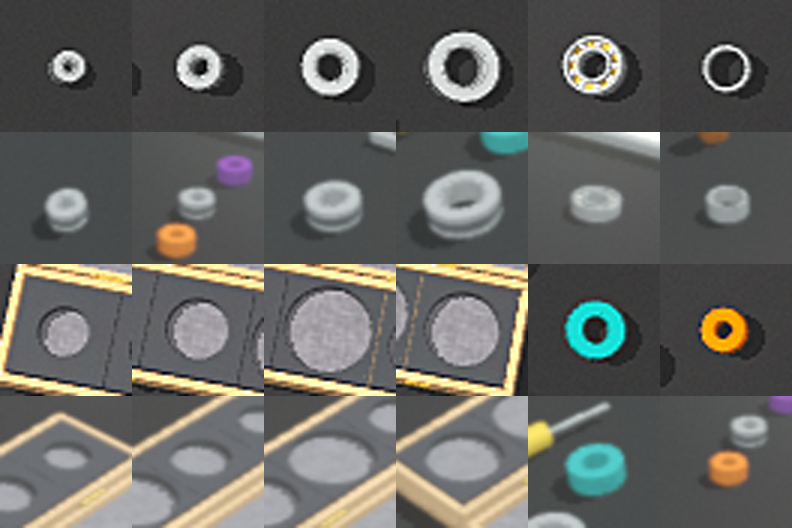

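```bash
cat > m.py <<'E'
from h import *
from scipy.optimize import brentq
P=dict(r28=(404,170,14),r38=(136,220,19),r49=(305,221,24.5),r60=(375,232,30),bear=(119,167,26),slv=(223,218,20))
N=dict(n28=(201,137),n38=(233,144),n60=(266,150),n49=(298,156))
def blob(I,p,thr,w,off=0):
    """largest-overlap bright component around p, at 6x; returns hull contour in px"""
    g=cv2.cvtColor(I,cv2.COLOR_BGR2GRAY); x,y=np.round(p).astype(int); x0,y0=x-w,y-w
    c=g[max(y0,0):y+w+1,x0:x+w+1]; c=cv2.resize(c,None,fx=6,fy=6,interpolation=cv2.INTER_LINEAR)
    m=(c>thr).astype(np.uint8); cs=cv2.findContours(m,cv2.RETR_EXTERNAL,cv2.CHAIN_APPROX_NONE)[0]
    ctr=np.array([w*6+3]*2,float)
    cs=[k for k in cs if cv2.contourArea(k)>300]
    k=min(cs,key=lambda k:abs(min(0,cv2.pointPolygonTest(k,tuple(ctr),True)))-1e-4*cv2.contourArea(k))
    return (cv2.convexHull(k)[:,0]+.5)/6-.5+[x0,y0]
if __name__=="__main__":
    T=cv2.imread("pics/top0.png");S=cv2.imread("pics/scene0.png")
    a=np.linspace(0,2*np.pi,90)
    for k,(x,y,r) in P.items():
        h=blob(T,(x,y),110,18); e=cv2.fitEllipse(h.astype(np.float32)); 
        q=proj("scene",onz("top",e[0],.018)); s=blob(S,q,100 if k!='bear' else 110,22)
        def res(z):
            C=onz("top",e[0],z); pr=np.array([proj("scene",C+[r*1e-3*np.cos(t),r*1e-3*np.sin(t),0]) for t in a]); return pr[:,1].min()-s[:,1].min()
        try: z=brentq(res,-.03,.08)
        except Exception: z=np.nan
        C=onz("top",e[0],.018); d=np.mean(e[1])*np.linalg.norm(onz("top",(x+1,y),.018)-onz("top",(x,y),.018))
        sx=(s[:,0].min()+s[:,0].max())/2
        print(k,"px",np.round(e[0],1),"xyz",C.round(4),"dia",round(d*1e3,1),"ztop",round(z,4),"scene dx",round(sx-q[0],1))
    M={}
    for k,p in N.items():
        h=blob(T,p,100,19); e=cv2.fitEllipse(h.astype(np.float32))
        q=proj("scene",onz("top",e[0],.016)); s=blob(S,q,105,24); f=cv2.fitEllipse(s.astype(np.float32))
        X,g=tri(e[0],f[0]); d=np.mean(e[1])*np.linalg.norm(onz("top",(p[0]+1,p[1]),.016)-onz("top",p,.016))
        M[k]=onz("top",e[0],.018)
        print(k,"px",np.round(e[0],1),np.round(f[0],1),"tri",X.round(4),"gap",round(g,4),"onz",M[k].round(4),"dia",round(d*1e3,1))
    A=np.array(list(M.values()))[:,:2]; print("pitch",np.linalg.norm(np.diff(A,axis=0),axis=1))
E
python3 m.py
```

```text
r28 px [404.1 169.6] xyz [ 0.5704 -0.3714  0.018 ] dia 29.5 ztop 0.0165 scene dx -0.3
r38 px [135.9 219.9] xyz [0.4265 0.3214 0.018 ] dia 38.7 ztop 0.0238 scene dx -0.5
r49 px [304.6 220.8] xyz [ 0.4318 -0.1118  0.018 ] dia 49.9 ztop 0.0229 scene dx -0.4
r60 px [375.1 231.7] xyz [ 0.4067 -0.2929  0.018 ] dia 61.4 ztop 0.0233 scene dx -0.2
bear px [118.2 166.1] xyz [0.5662 0.3747 0.018 ] dia 52.9 ztop nan scene dx -0.1
slv px [222.6 218.3] xyz [0.4346 0.0991 0.018 ] dia 41.3 ztop 0.022 scene dx -0.4
n28 px [200.7 137.9] [321.8 193.7] tri [ 0.6515  0.1649 -0.0152] gap 0.0068 onz [0.6456 0.1628 0.018 ] dia 42.9
n38 px [233.1 143.9] [307.7 200.4] tri [0.641  0.0827 0.0028] gap 0.0152 onz [0.631 0.077 0.018] dia 52.6
n60 px [265.5 150.2] [287.6 213. ] tri [ 0.6271 -0.0017  0.0058] gap 0.0214 onz [ 0.6156 -0.0084  0.018 ] dia 75.0
n49 px [298.1 156.2] [268.1 225.3] tri [ 0.6152 -0.0839  0.0126] gap 0.0327 onz [ 0.6012 -0.0939  0.018 ] dia 63.9
pitch [0.08699146 0.08677022 0.0867343 ]
```

```bash
cat > act.py <<'E'
from h import *
R={"28":(.5704,-.3714,.028,.016),"38":(.4265,.3214,.038,.018),"49":(.4318,-.1118,.049,.020),"60":(.4067,-.2929,.060,.022)}
N={"28":(.6456,.1628),"38":(.6310,.0770),"60":(.6156,-.0084),"49":(.6012,-.0939)}
O=[180,0,80.2]; ZT=.17
def st(m):
    s=robot.observe(); print(m,"t",round(s["time"],1),"tcp",np.round(s["tool_pos"],4),"w",round(s["gripper_width"],4),"F",np.round(s["ft_force"],1),"gf",round(s["gripper_force"],1)); return s
def pick(k):
    x,y,d,h=R[k]; robot.set_gripper(min(d+.018,.085))
    robot.move_pose([x,y,ZT],O); robot.line_to([x,y,.09],vel=.15)
    hit=robot.line_to([x,y,.050],vel=.03,guard=4); s=st(f"touch {hit}"); zt=s["tool_pos"][2]
    assert hit and zt>.054
    robot.line_to([x,y,zt+h-4.5e-3],vel=.06); robot.set_gripper(d-.012); s=st("grip")
    zg=s["tool_pos"][2]; robot.line_to([x,y,ZT],vel=.15); st("lift"); return zg   # ring underside z = tcp z - zg
def place(k,zg):
    x,y=N[k]; d=R[k][2]
    robot.move_pose([x,y,ZT],O); robot.line_to([x,y,zg+.030],vel=.15); st("above")
    hit=robot.line_to([x,y,zg+.012],vel=.02,guard=4); s=st(f"down {hit}"); print("floor z",round(s["tool_pos"][2]-zg,4))
    robot.set_gripper(min(d+.018,.085)); robot.line_to([x,y,ZT],vel=.15); st("done")
E
python3 - <<'E'
from act import *; from m import blob,N as NP
T=cv2.imread("pics/top0.png");S=cv2.imread("pics/scene0.png"); g=cv2.cvtColor(S,cv2.COLOR_BGR2GRAY)
for k,p in NP.items():
    e=cv2.fitEllipse(blob(T,p,100,19).astype(np.float32)); q=proj("scene",onz("top",e[0],.018))
    c=np.round(q).astype(int); print(k,g[c[1]-22:c[1]+23:3,c[0]])
    for th in(115,125,135):
        s=blob(S,q,th,24); f=cv2.fitEllipse(s.astype(np.float32)); X,gp=tri(e[0],f[0]); print(th,np.round(f[1],0),X.round(4),round(gp,4))
for k in R: print(k,robot.ik([*R[k][:2],.1],O),robot.ik([*N[k],.1],O))
zg=pick("38"); print("zg",zg)
open("zg","w").write(str(zg))
cv2.imwrite("pics/s1.png",robot.grab_frame("scene"))
E
```

```text
n28 [ 86  84  91 181 112 109 120 172 168 113 111 111 215 183 219]
115 [ 8. 16.] [0.6449 0.1623 0.0201] 0.0005
125 [ 7. 15.] [0.6448 0.1624 0.0208] 0.0001
135 [ 6. 14.] [0.6447 0.1623 0.0211] 0.0003
n38 [ 82 113 206 111 112  91 173 172 171 116 111 111 190 192 208]
115 [11. 20.] [0.6304 0.0767 0.0197] 0.0005
125 [10. 19.] [0.6302 0.0767 0.0205] 0.0005
135 [ 9. 18.] [0.6302 0.0767 0.0208] 0.0003
n60 [ 80 189 156 111  90 175 174 173 171 172 114 108 190 201 198]
115 [41. 54.] [ 0.626  -0.007  -0.0171] 0.0051
125 [16. 28.] [ 0.6153 -0.0084  0.0194] 0.0
135 [15. 28.] [ 0.6153 -0.0083  0.0196] 0.0001
n49 [ 80 214 124 111  90 171 170 173 170 168 112 110 162 191 172]
115 [15. 26.] [ 0.601  -0.094   0.0187] 0.0003
125 [15. 25.] [ 0.6009 -0.0939  0.0191] 0.0002
135 [14. 24.] [ 0.6008 -0.0939  0.0193] 0.0003
28 [-44.04541327  23.24278271   4.19540835  70.95262564   0.
  55.75458673] [  2.92883986  20.73369362   1.09383046  70.36013684   0.
 102.72883986]
38 [ 22.95614668  -1.59681178 -23.57968217  68.01712961   0.
 122.75614668] [-4.80638297 15.68856985 -4.94916407 69.36226608  0.         94.99361703]
49 [-31.40738611 -18.25922732 -38.42128899  69.83793834   0.
  68.39261389] [-21.17460604  11.14531046 -10.16240756  68.69228198   0.
  78.62539396]
60 [-50.74691149  -7.5304753  -29.21199932  68.31847599   0.
  49.05308851] [-12.93381418  12.34472454  -8.80758529  68.84769017   0.
  86.86618582]
touch True t 3.2 tcp [0.4265 0.3214 0.0684] w 0.0563 F [-2.4 -0.8  8.5] gf 4.4
grip t 4.0 tcp [0.4264 0.3214 0.0823] w 0.0347 F [-3.7 -0.8  7.9] gf 59.0
lift t 4.7 tcp [0.426  0.3212 0.1688] w 0.0349 F [-0.2 -0.2 -2. ] gf 59.9
zg 0.08230144777857998
```

```bash
python3 -c "
import cv2;I=cv2.imread('pics/s1.png')[80:200,220:380];cv2.imwrite('pics/s1c.png',cv2.resize(I,None,fx=4,fy=4,interpolation=2))"
```

```text
(no output)
```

View pics/s1c.png

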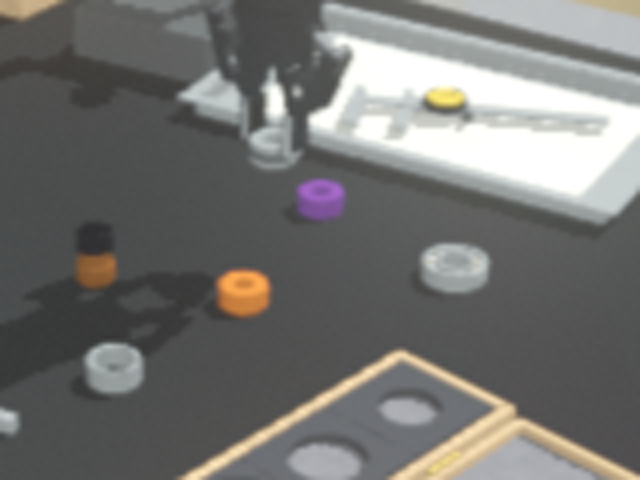

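The crop shows ring38 held level at about (275,150), lifted clear, with the neighbours undisturbed. I'll place it now.

Run:
```python
from act import *
place("38",float(open("zg").read()))
zg=pick("49"); place("49",zg)
cv2.imwrite("pics/s2.png",robot.grab_frame("scene"))
I=robot.grab_frame("scene")[150:270,210:370];cv2.imwrite('pics/s2c.png',cv2.resize(I,None,fx=4,fy=4,interpolation=2))
```

```text
above t 6.5 tcp [0.6308 0.0777 0.1128] w 0.0345 F [ 0.4  0.3 -1.6] gf 59.9
down True t 7.2 tcp [0.6309 0.077  0.0984] w 0.0346 F [-0.2  0.7  4.2] gf 60.5
floor z 0.0161
done t 8.1 tcp [0.6307 0.077  0.1692] w 0.0563 F [-0.6  0.5 -0.8] gf 0.0
touch True t 11.0 tcp [ 0.4317 -0.1118  0.0658] w 0.0671 F [-0.8  0.   6.2] gf 3.0
grip t 11.7 tcp [ 0.4319 -0.1118  0.0818] w 0.0463 F [-3.5  2.1  9. ] gf 59.9
lift t 12.5 tcp [ 0.4314 -0.1115  0.1688] w 0.046 F [-0.6  0.2 -3.8] gf 61.8
above t 13.7 tcp [ 0.6009 -0.0942  0.1125] w 0.0462 F [ 0.6 -0.8 -1. ] gf 61.9
down True t 14.4 tcp [ 0.6011 -0.0938  0.098 ] w 0.0464 F [0.2 0.7 5. ] gf 62.6
floor z 0.0161
done t 15.4 tcp [ 0.601  -0.0938  0.1692] w 0.0668 F [-0.7 -0.6 -0.3] gf 0.0
```

View pics/s2c.png

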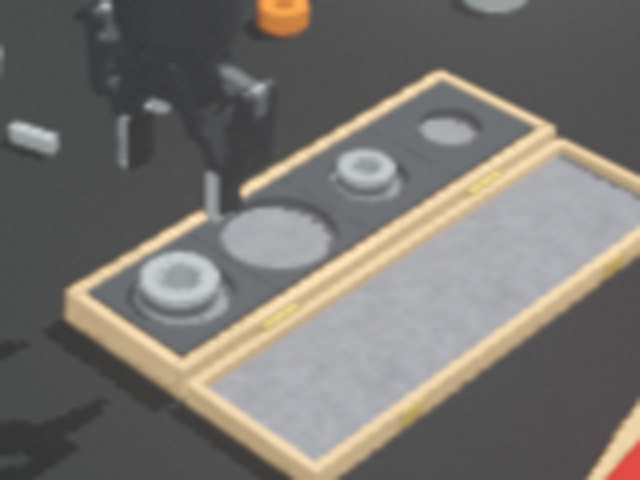

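Both rings sit flat and centred: ring49 at crop (180,280) and ring38 at (365,170). Next are ring60 and ring28.

Run:
```python
from act import *
for k in("60","28"): place(k,pick(k))
robot.line_to([.6456,.1628,.2]); robot.move_pose([.35,.25,.3],O)
T=robot.grab_frame("top");S=robot.grab_frame("scene");cv2.imwrite("pics/top3.png",T)
a=cv2.resize(T[70:190,100:340],None,fx=3,fy=3,interpolation=2);b=cv2.resize(S[130:250,180:420],None,fx=3,fy=3,interpolation=2)
cv2.imwrite('pics/f.png',cv2.resize(np.vstack([a,b]),(600,600)))
from m import blob,N as NP
for k,p in NP.items():
    try:
        e=cv2.fitEllipse(blob(T,p,185,14).astype(np.float32)); print(k,(onz("top",e[0],.033)[:2]-np.array(N[k[1:]])).round(4),np.round(e[1],1))
    except Exception as x: print(k,x)
st("end")
```

```text
touch True t 18.4 tcp [ 0.4066 -0.2928  0.0623] w 0.0781 F [-1.2  2.1  8.3] gf 4.0
grip t 19.2 tcp [ 0.4068 -0.2929  0.0804] w 0.0573 F [-0.8  2.6  8.4] gf 62.2
lift t 19.9 tcp [ 0.4063 -0.2924  0.1687] w 0.0573 F [-0.   0.4 -3.4] gf 64.6
above t 21.8 tcp [ 0.6156 -0.009   0.1108] w 0.0567 F [-0.5 -0.6 -2.5] gf 64.6
down True t 22.5 tcp [ 0.6155 -0.0083  0.0965] w 0.0575 F [ 0.4 -0.5  3.9] gf 65.4
floor z 0.0161
done t 23.5 tcp [ 0.6153 -0.0083  0.1692] w 0.078 F [ 0.2 -0.6 -0.1] gf 0.0
touch True t 26.7 tcp [ 0.5704 -0.3713  0.0703] w 0.046 F [-1.5  0.7  7.9] gf 3.8
grip t 27.4 tcp [ 0.5704 -0.3714  0.082 ] w 0.0245 F [-0.8  1.3  4.4] gf 58.7
lift t 28.1 tcp [ 0.57   -0.3711  0.1687] w 0.0241 F [ 0.5  0.2 -1. ] gf 58.9
above t 30.6 tcp [0.6457 0.1624 0.1123] w 0.0246 F [ 0.2  0.1 -0.6] gf 59.0
down True t 31.3 tcp [0.6455 0.1628 0.098 ] w 0.0243 F [-0.6  0.4  4.7] gf 59.6
floor z 0.016
done t 32.3 tcp [0.6454 0.1628 0.1692] w 0.0461 F [-0.7 -0.  -1.3] gf 0.0
n28 [ 0.0005 -0.002 ] [10.2 11.9]
n38 [0.0009 0.0001] [13.6 16.6]
n60 [0.0016 0.0002] [22.5 23.6]
n49 [ 0.0013 -0.0001] [18.7 19.2]
end t 34.0 tcp [0.3507 0.2498 0.2995] w 0.046 F [ 0.1 -0.5 -0.4] gf 0.0
```

View pics/f.png

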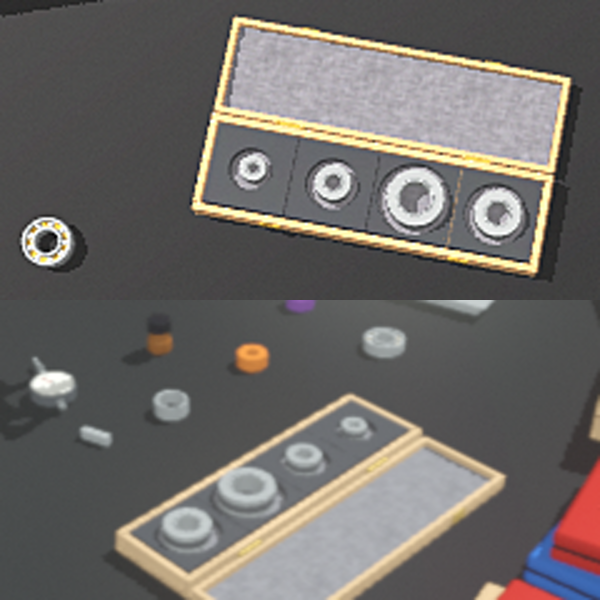

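All four rings lie flat and centred within about 2 mm: ring28 (253,168), ring38 (333,183), ring60 (413,198) and ring49 (497,213) in the upper crop. The bearing and sleeve have not moved, so I'm handing the job in.

```bash
python3 -c "
from plant import robot; print(robot.job_done())"
```

```text
the job is handed in; nothing more can be done
None
```

I set all four rings down in their own pockets, flat and within about 2 mm of centre by the camera, left the bearing and sleeve where they lay, and handed the job in at about 34 s of the 102 s allowed; the hand-in returned no verdict.

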